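# Flip the stock tags to match the bins

### The arm

A 7-joint arm with a two-finger parallel gripper is mounted at the origin on the work surface. World frame = base frame: x ahead of the robot, y to its left, z up, the work surface at z = 0. Lengths are in mm, angles in rad, forces in N, time in s.
With the tool pointing down it reaches from about 400 to 875 mm from the base axis. Payload 19.3 kg.
Tool frame: the origin (TCP) lies between the finger pads; the fingertips stand 22 mm ahead of it and the grasp point (between the pads) lies 3 mm ahead of it (arm.tip_reach is the distance from the TCP to the fingertips, in mm); z points along the fingers, x is the direction in which the jaws open and shut, and the axes are right-handed (so a half turn about z gives the same grasp; the last joint's range is limited). The gripper opens to 85 mm and grips with 20 to 120 N. Pads are 22 mm wide; open, the fingers measure 114 mm over their backs; the gripper's body (76 mm by 85 mm) begins 54 mm behind the grasp point. The pads swing forward as they close: fully open they stand 13 mm farther back than shut.
Start: joints at [-1.409, 0.521, -0.036, 1.599, 0.021, 1.021, -0.113], TCP at [143.601, 608.271, 253.291] pointing down, gripper open.
Joint ranges: [-2.91, 2.91], [-0.3, 2.13], [-1.5, 1.42], [0.17, 2.43], [-1.26, 4.41], [0.16, 1.93], [-2.52, 2.52]. Speed limits (rad/s): [1.89, 1.89, 2.39, 2.39, 3.01, 3.01, 3.01].

### API

Orientations are given as a unit quaternion [w, x, y, z].
In Python, from rig import status, imaging, order, arm gives the robot as it stands.
- The arm moves only by the tool apply_moves, never from a script. Its argument "plan" is a list of rows, each a list of 3 entries, a list of its own where there are three numbers: the finger opening in cm, from 0 to 8.54, then the shift along the world's x, y, z in cm, then the turn, a rotation vector about the world's x, y, z in degrees. In form: [[fingers, [dx, dy, dz], [ax, ay, az]], ...]. A call has 1 to 10 rows; each row shifts and turns the commanded pose from where the row before left it; what a row does not reach is not made up. A row lasts 1/8 s, in which the tool goes at most 62.5 mm and 10.7 degrees, less where a joint would pass 70% of its speed; a pose out of reach is approached as far as the arm can. A call is refused whole if a number of a shift passes 6.25 or a number of a turn 10.7, either way. A call with a gripper value outside its range is refused whole. The fingers move at their own pace and stop on an object; "force" is the grip in N (left out, the last holds). Time passes only in rows, so rows that do not move let the fingers close. It gives the time, the measured TCP pose, the force and the opening at its end, in the units of the state.
- status.get_state(): the state, without advancing time (a new reading comes with each control period).
- imaging.capture(name): name is "scene" or "top" or "wrist"; returns (picture, depth): 384x512x3 uint8, red, green, blue; 384x512 float32, mm along the optical axis (not along the pixel's ray), 0 where there is no reading.
- imaging.camera_params(name): a dict with "fx", "fy", "cx", "cy" (pixels), "k1" (the pictures are not rectified: a ray, as slopes to the right and down, at radius r is drawn at 1 + k1 r^2 times it, then the intrinsics apply), "T" (4x4, takes a point from camera to world coordinates); the wrist camera has in their place "tool_from_camera" (4x4, takes a point from camera to tool coordinates, whose origin is the TCP and whose axes are the tool frame's). Camera axes: x right, y up, looking along -z (the intrinsics and any distortion apply to the point x, -y, -z); pixel columns grow to the right and rows downward; lengths in mm; the calibration is good to about 2 mm. A picture is of the moment at which its call begins: read the wrist's pose just before it. camera_params takes no time and is no camera call.
- order.sign_off(): hands the job in, once; it reports no verdict.
Trained networks look in the newest picture that a camera, given by its name, has taken for a name from the list of things; names that differ only in an ending like _2 or _b are one class to them, and where a whole thing is asked for, a point or a joint stands for the part that bears it (a point fixed in the world has none). Each returns a list of dicts, best first, with "conf" (0 to 1); they miss things now and then, are a little off and sometimes report something else, mostly with a low value. They report only what shows in the picture. A call takes as long as a camera call.
- imaging.look_for(label, camera): "centre" ([column, row] as shares, 0 to 1, of the picture: columns of its width, rows of its height, amid what is visible of it).
- imaging.mark_of(label, camera): "centre" ([column, row] as shares, 0 to 1, of the picture: columns of its width, rows of its height: a listed point, or the origin of a listed thing).
The state is a dict: "t": time; "q": joint angles; "joint_velocities": joint speeds; "joint_efforts": joint torques, N m; "tcp_pos": TCP position; "tool_rot": TCP orientation; "contact_force": force on the tool from outside, world axes, zero at the start; "ft_torque": the same for the moment, N m; "grip_width": opening from 0.0 (shut) to 1.0 (fully open).
Only numpy, scipy, OpenCV 4.12 (cv2) and the standard library are available. Lean on these libraries where they do the work, as an engineer would, in place of code of your own. Each camera call takes 0.05 s, during which the arm holds its last target. There are 200 camera calls.

### The job

Each stock bin on the board has a hinged flip tag in front of it, and two of the tags no longer match their bins. With a fingertip, gently push those two tags over so that only the full bins show their round mark and the bins that are not full show their bar. Leave the tags that are already right, and do not pinch or lift anything or shift the bins and the things around.

Things in the scene. Friction and masses are not known exactly. Their poses are not given: they have to be found in the camera images.
- bin_tubes: Stock bin of plain grey plastic, mm: 130 deep (x) by 118 wide (y) by 70 high, front wall cut down to 42, loose, standing on the board; origin: centre of its underside, x pointing away from the robot. FULL: packed wall to wall with upright white-capped tubes up to the rim.
- bin_jars: Stock bin of plain grey plastic, mm: 130 deep (x) by 118 wide (y) by 70 high, front wall cut down to 42, loose, standing on the board; origin: centre of its underside, x pointing away from the robot. FULL: packed with two layers of black-capped amber jars up to the rim.
- bin_few: Stock bin of plain grey plastic, mm: 130 deep (x) by 118 wide (y) by 70 high, front wall cut down to 42, loose, standing on the board; origin: centre of its underside, x pointing away from the robot. NOT full: only two tubes lie on its floor.
- bin_one: Stock bin of plain grey plastic, mm: 130 deep (x) by 118 wide (y) by 70 high, front wall cut down to 42, loose, standing on the board; origin: centre of its underside, x pointing away from the robot. NOT full: a single jar in one corner.
- pivot_1 (a point): Middle of flip tag 1's hinge pin, 58 mm above the bench, 16 above the raised rail (84 wide, top 42 above the bench) it stands on. The pin runs along this point's x axis (away from the robot); y is left, z up. The tag belongs to the bin straight behind it (bin origin 150 along +x); which bin that is varies. Four tags in a row along y, 130 apart. Holder 80 (x) by 40; its lugs end 6 above the pin.
- tag_1 (a joint): Lean of flip tag 1, a white leaf 64 mm long (along the pin), 3 thick, reaching 55 from the pin, 30 g, glossy, swinging freely. 0 upright, + left (+y), - right; rests at +0.65 or -0.65 rad, free edge then 33 beside and 44 above the pin. Leaning left its upper face shows a round black mark, leaning right a black bar. Pushed by its free edge past upright, it falls over by itself (needs under 1 N).
- pivot_2 (a point): Middle of flip tag 2's hinge pin, 58 mm above the bench, 16 above the raised rail (84 wide, top 42 above the bench) it stands on. The pin runs along this point's x axis (away from the robot); y is left, z up. The tag belongs to the bin straight behind it (bin origin 150 along +x); which bin that is varies. Four tags in a row along y, 130 apart. Holder 80 (x) by 40; its lugs end 6 above the pin.
- tag_2 (a joint): Lean of flip tag 2, a white leaf 64 mm long (along the pin), 3 thick, reaching 55 from the pin, 30 g, glossy, swinging freely. 0 upright, + left (+y), - right; rests at +0.65 or -0.65 rad, free edge then 33 beside and 44 above the pin. Leaning left its upper face shows a round black mark, leaning right a black bar. Pushed by its free edge past upright, it falls over by itself (needs under 1 N).
- pivot_3 (a point): Middle of flip tag 3's hinge pin, 58 mm above the bench, 16 above the raised rail (84 wide, top 42 above the bench) it stands on. The pin runs along this point's x axis (away from the robot); y is left, z up. The tag belongs to the bin straight behind it (bin origin 150 along +x); which bin that is varies. Four tags in a row along y, 130 apart. Holder 80 (x) by 40; its lugs end 6 above the pin.
- tag_3 (a joint): Lean of flip tag 3, a white leaf 64 mm long (along the pin), 3 thick, reaching 55 from the pin, 30 g, glossy, swinging freely. 0 upright, + left (+y), - right; rests at +0.65 or -0.65 rad, free edge then 33 beside and 44 above the pin. Leaning left its upper face shows a round black mark, leaning right a black bar. Pushed by its free edge past upright, it falls over by itself (needs under 1 N).
- pivot_4 (a point): Middle of flip tag 4's hinge pin, 58 mm above the bench, 16 above the raised rail (84 wide, top 42 above the bench) it stands on. The pin runs along this point's x axis (away from the robot); y is left, z up. The tag belongs to the bin straight behind it (bin origin 150 along +x); which bin that is varies. Four tags in a row along y, 130 apart. Holder 80 (x) by 40; its lugs end 6 above the pin.
- tag_4 (a joint): Lean of flip tag 4, a white leaf 64 mm long (along the pin), 3 thick, reaching 55 from the pin, 30 g, glossy, swinging freely. 0 upright, + left (+y), - right; rests at +0.65 or -0.65 rad, free edge then 33 beside and 44 above the pin. Leaning left its upper face shows a round black mark, leaning right a black bar. Pushed by its free edge past upright, it falls over by itself (needs under 1 N).
- vial: Bystander: small amber vial, 24 diameter, 46 tall, standing on the board between the tags and the bins (mm); origin: centre of its underside. Not to be disturbed.
- tape: Bystander: roll of white tape lying flat, 60 diameter, 19 thick (mm); origin: centre of its underside. Not to be disturbed.
- marker: Bystander: white marker pen with black cap, lying, 130 long, 17 thick (mm); origin: centre of its underside. Not to be disturbed.
- wash_bottle: Bystander: frosted wash bottle with bent spout, 64 diameter, 160 tall (mm); origin: centre of its underside. Not to be disturbed.
- beaker: Bystander: glass beaker, 68 diameter, 88 tall (mm); origin: centre of its underside. Not to be disturbed.
- timer: Bystander: white bench timer standing upright, 66 wide, 62 tall, 22 thick (mm); origin: centre of its underside. Not to be disturbed.
- reagent_jar: Bystander: amber jar with black cap, 52 diameter, 75 tall (mm); origin: centre of its underside. Not to be disturbed.

How it is judged:
By the outcome, as a careful person would: the job done as asked, in the order asked, and still so for the second after the job is handed in, with the robot touching nothing.
It also fails if it takes over 40 s, if anything falls off the work surface, if the arm or the gripper's body presses on something with over 40 N, if the wrist force passes 120 N, or if a joint passes its speed limit or range.

## Working session

There is one attempt and no reset: what is moved stays moved. The work goes in short steps, Python scripts to look and compute and a tool call to move; the robot and the scene stay as the last step left them, time stands still between calls to the robot, and variables do not carry over. Pictures are saved under pics/ and viewed, about 8 in all and at most 12, crops included, and the job is handed in when it is done.

Besides the shell and the picture viewer there is one more tool, called after ">>>" by a JSON object that holds its "fn" and its "kwargs". apply_moves: Moves the arm, as the interface text tells. Its arguments: {"type":"object","properties":{"plan":{"type":"array","items":{"type":"array"}},"force":{"type":"number"}},"required":["plan"]}

```bash
mkdir -p pics; cat > h.py <<'E'
from rig import status, imaging, order, arm
import numpy as np, cv2
def ray(n,u,v):
    p=imaging.camera_params(n); K=np.array([[p['fx'],0,p['cx']],[0,p['fy'],p['cy']],[0,0,1.]])
    a=cv2.undistortPoints(np.array([[[u,v]]],float),K,np.array([p['k1'],0,0,0,0.]))[0,0]
    return np.array([a[0],-a[1],-1.])
def pt(n,u,v,d):
    return (imaging.camera_params(n)['T']@np.r_[ray(n,u,v)*d,1])[:3]
def atz(n,u,v,z):
    T=np.array(imaging.camera_params(n)['T']); r=T[:3,:3]@ray(n,u,v); o=T[:3,3]
    return o+r*(z-o[2])/r[2]
E
python3 - <<'E'
from h import *
for n in("scene","top"):
    im,d=imaging.capture(n); cv2.imwrite(f"pics/{n}0.png",cv2.resize(im[:,:,::-1],(800,600))); np.save(n+"_d.npy",d)
    for l in("pivot_1","bin_tubes","bin_jars","bin_few","bin_one"):
        for r in imaging.mark_of(l,n)[:4]:
            u,v=r['centre'][0]*512,r['centre'][1]*384
            print(n,l,round(r['conf'],2),round(u),round(v),atz(n,u,v,58 if 'p' in l[:1] else 0 if 0 else 20).round())
s=status.get_state();print(s['t'],s['tcp_pos'],s['tool_rot'],s['grip_width'])
E
```

```text
scene pivot_1 0.97 294 160 [504. 164.  58.]
scene pivot_1 0.91 256 173 [521.  33.  58.]
scene pivot_1 0.84 170 195 [ 524. -216.   58.]
scene pivot_1 0.72 214 188 [538. -95.  58.]
scene bin_tubes 0.71 318 206 [668. 164.  20.]
scene bin_few 0.77 187 244 [ 674. -207.   20.]
scene bin_one 0.75 281 218 [671.  49.  20.]
scene bin_one 0.61 119 245 [ 616. -370.   20.]
scene bin_one 0.52 189 247 [ 684. -204.   20.]
top pivot_1 0.77 293 209 [519. -82.  58.]
top pivot_1 0.73 344 209 [ 515. -216.   58.]
top pivot_1 0.66 249 213 [511.  35.  58.]
top pivot_1 0.65 198 212 [517. 170.  58.]
top bin_tubes 0.79 200 162 [662. 170.  20.]
top bin_jars 0.94 287 156 [672. -75.  20.]
top bin_few 0.81 338 153 [ 676. -217.   20.]
top bin_one 0.77 242 162 [658.  51.  20.]
top bin_one 0.65 298 249 [411. -95.  20.]
0.6 [143.59249975 608.27549468 253.31740547] [-1.59977479e-05  7.84146396e-01  6.20575885e-01  1.67362664e-06] 0.9992546767582605
```

View pics/scene0.png

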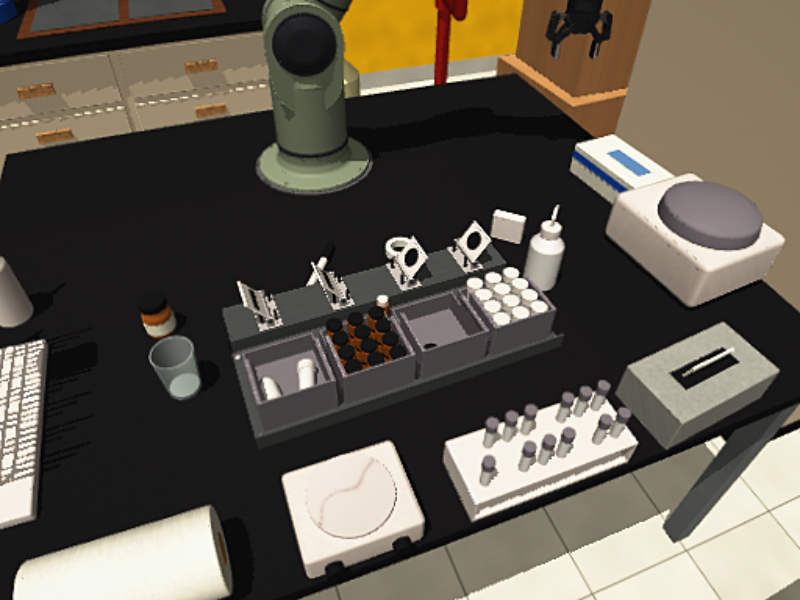

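View pics/top0.png

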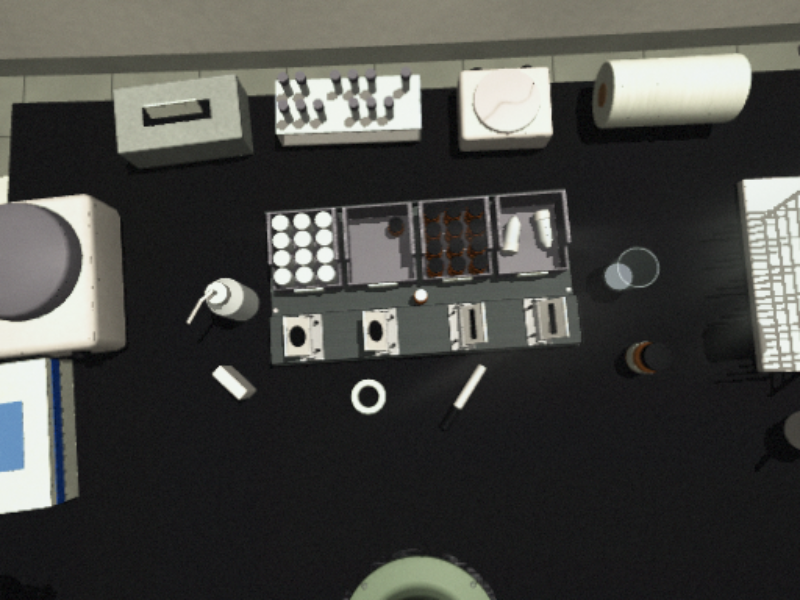

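The scene and top views agree. From the left (+y), as 800x600 top pixels:
- Tubes, mark round (300,335): right.
- Single jar, round (378,330): wrong.
- Jars, bar (470,325): wrong.
- Few, bar (548,318): right.

So tag 2 from the left has to be pushed to the right, and tag 3 to the left. Next I measure the leaves by depth.

```bash
python3 - <<'E'
from h import *
d=np.load("top_d.npy"); P=[]
for v in range(185,240):
    for u in range(165,380):
        if d[v,u]>0: P.append(pt("top",u,v,d[v,u]))
P=np.array(P)
for y in(168,38,-88,-216):
    m=(abs(P[:,1]-y)<62)&(P[:,2]>70)&(P[:,2]<125)&(P[:,0]>440)&(P[:,0]<600)
    Q=P[m]; hi=Q[Q[:,2]>95]
    print(y,len(Q),"x",np.percentile(Q[:,0],[2,50,98]).round(),"y",np.percentile(Q[:,1],[2,50,98]).round(),"zmax",Q[:,2].max().round(),"edge y",hi[:,1].mean().round() if len(hi) else None)
    b=(abs(P[:,1]-y)<62)&(P[:,2]<60)&(P[:,2]>35)&(P[:,0]>440)&(P[:,0]<600); print("rail x",np.percentile(P[b][:,0],[2,98]).round(),np.median(P[b][:,2]).round())
m=(P[:,0]>560)&(abs(P[:,1]+15)<30)&(P[:,2]>30);print("vial-ish",P[m].mean(0).round(),P[m][:,2].max())
E
```

```text
Traceback (most recent call last):
  File "h.py", line 8, in pt
    return (imaging.camera_params(n)['T']@np.r_[ray(n,u,v)*d,1])[:3]
            ~~~~~~~~~~~~~~~~~~~~~^^^
ValueError: time passes only in moves, steps and waits
```

```bash
sed -i "s/return (imaging.camera_params(n)\['T'\]@/return (np.array(imaging.camera_params(n)['T'])@/" h.py
python3 - <<'E' 2>&1 | tail -20
from h import *
p=imaging.camera_params("top"); imaging.camera_params=lambda n:p
d=np.load("top_d.npy"); P=[]
for v in range(185,240):
    for u in range(165,380):
        if d[v,u]>0: P.append(pt("top",u,v,float(d[v,u])))
P=np.array(P)
for y in(168,38,-88,-216):
    m=(abs(P[:,1]-y)<62)&(P[:,2]>70)&(P[:,2]<125)&(P[:,0]>440)&(P[:,0]<600)
    Q=P[m]; hi=Q[Q[:,2]>95]
    print(y,len(Q),"x",np.percentile(Q[:,0],[2,50,98]).round(),"y",np.percentile(Q[:,1],[2,50,98]).round(),"zmax",Q[:,2].max().round(),"edge y",hi[:,1].mean().round() if len(hi) else None)
    b=(abs(P[:,1]-y)<62)&(P[:,2]<60)&(P[:,2]>35)&(P[:,0]>440)&(P[:,0]<600); print("rail x",np.percentile(P[b][:,0],[2,98]).round(),np.median(P[b][:,2]).round())
m=(P[:,0]>560)&(abs(P[:,1]+15)<30)&(P[:,2]>30);print("vial-ish",P[m].mean(0).round(),P[m][:,2].max())
E
```

```text
168 324 x [477. 508. 539.] y [179. 193. 206.] zmax 104.0 edge y 202.0
rail x [469. 593.] 43.0
38 279 x [484. 515. 545.] y [50. 64. 76.] zmax 106.0 edge y 73.0
rail x [474. 574.] 43.0
-88 299 x [491. 521. 552.] y [-120. -108.  -94.] zmax 106.0 edge y -116.0
rail x [480. 562.] 43.0
-216 350 x [496. 526. 557.] y [-252. -239. -226.] zmax 105.0 edge y -248.0
rail x [485. 567.] 43.0
vial-ish [574. -19.  54.] 61.656432320089266
```

Pivots: the tag to push right is near (515, 41) and the tag to push left near (521, -87). Edge heights (about 105), the row pitch and the rail top (43) all fit the given sizes. I close the fingers and go over.

>>> {"fn": "apply_moves", "kwargs": {"plan": [[0,[3,-4.1,0],[0,0,1.6]],[0,[3,-4.1,0],[0,0,1.6]],[0,[3,-4.1,0],[0,0,1.6]],[0,[3,-4.1,0],[0,0,1.6]],[0,[3,-4.1,0],[0,0,1.6]],[0,[3,-4.1,0],[0,0,1.6]],[0,[3,-4.1,0],[0,0,1.6]],[0,[3,-4.1,0],[0,0,1.6]],[0,[3,-4.1,0],[0,0,1.6]],[0,[3,-4.1,0],[0,0,1.6]]], "force": 20}}

```text
t: 1.85
tcp_pos: [444.5, 196.9, 253.6]
tool_rot: [0.0, 0.69, 0.724, 0.0]
contact_force: [0.1, 1.2, -0.4]
grip_width: -0.003
```

>>> {"fn": "apply_moves", "kwargs": {"plan": [[0,[3.3,-4.2,0],[0,0,0]],[0,[3.3,-4.1,0],[0,0,0]],[0,[0,0,-4],[0,0,0]],[0,[0,0,-4],[0,0,0]],[0,[0,0,0],[0,0,0]],[0,[0,0,0],[0,0,0]]]}}

```text
t: 2.6
tcp_pos: [510.2, 115.5, 174.6]
tool_rot: [0.0, 0.69, 0.724, 0.001]
contact_force: [0.2, 0.5, 1.0]
grip_width: -0.001
```

>>> {"fn": "apply_moves", "kwargs": {"plan": [[0,[0,0,-3.1],[0,0,0]],[0,[0,0,-3.1],[0,0,0]],[0,[0,0,0],[0,0,0]],[0,[0,0,0],[0,0,0]]]}}

```text
t: 3.1
tcp_pos: [510.5, 115.5, 113.1]
tool_rot: [0.001, 0.69, 0.724, 0.001]
contact_force: [-0.2, 0.5, 0.1]
grip_width: 0.0
```

```bash
python3 - <<'E'
from h import *
a=imaging.capture("scene")[0][100:260,130:350,::-1]
cv2.imwrite("pics/a.png",cv2.resize(a,None,fx=3.5,fy=3.5,interpolation=2))
E
```

```text
(no output)
```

View pics/a.png

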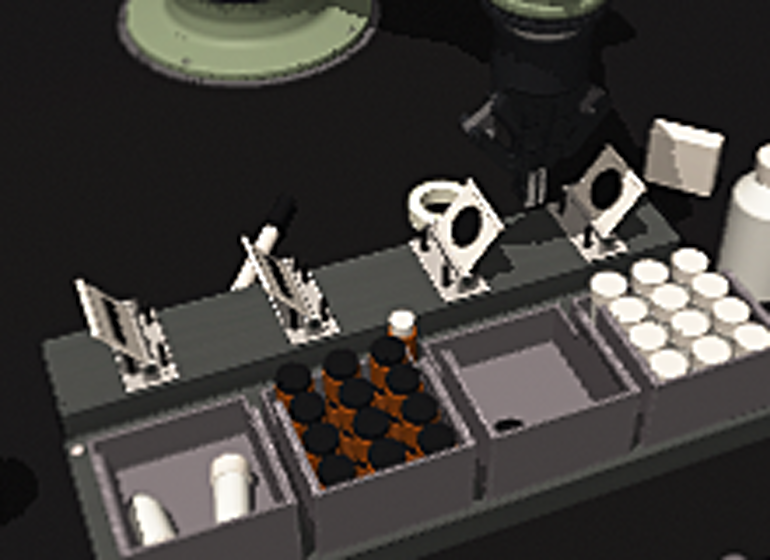

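The fingertips (crop pixel 535,190) hang between the two left tags, clear of both. Pushing to the right slowly.

>>> {"fn": "apply_moves", "kwargs": {"plan": [[0,[0,-0.7,0],[0,0,0]],[0,[0,-0.7,0],[0,0,0]],[0,[0,-0.7,0],[0,0,0]],[0,[0,-0.7,0],[0,0,0]],[0,[0,-0.7,0],[0,0,0]],[0,[0,-0.7,0],[0,0,0]],[0,[0,-0.7,0],[0,0,0]],[0,[0,-0.7,0],[0,0,0]],[0,[0,-0.7,0],[0,0,0]],[0,[0,-0.7,0],[0,0,0]]]}}

```text
t: 4.4
tcp_pos: [509.6, 44.8, 111.3]
tool_rot: [0.0, 0.69, 0.724, -0.0]
contact_force: [0.9, 0.2, -0.1]
grip_width: -0.003
```

>>> {"fn": "apply_moves", "kwargs": {"plan": [[0,[0,0,0],[0,0,0]],[0,[0,0,0],[0,0,0]]]}}

```text
t: 4.65
tcp_pos: [509.6, 45.5, 111.3]
tool_rot: [-0.0, 0.69, 0.724, 0.0]
contact_force: [-0.5, -0.6, 0.6]
grip_width: -0.002
```

```bash
python3 - <<'E'
from h import *
a=imaging.capture("scene")[0][100:260,130:350,::-1]
cv2.imwrite("pics/b.png",cv2.resize(a,None,fx=3.5,fy=3.5,interpolation=2))
E
```

```text
(no output)
```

View pics/b.png

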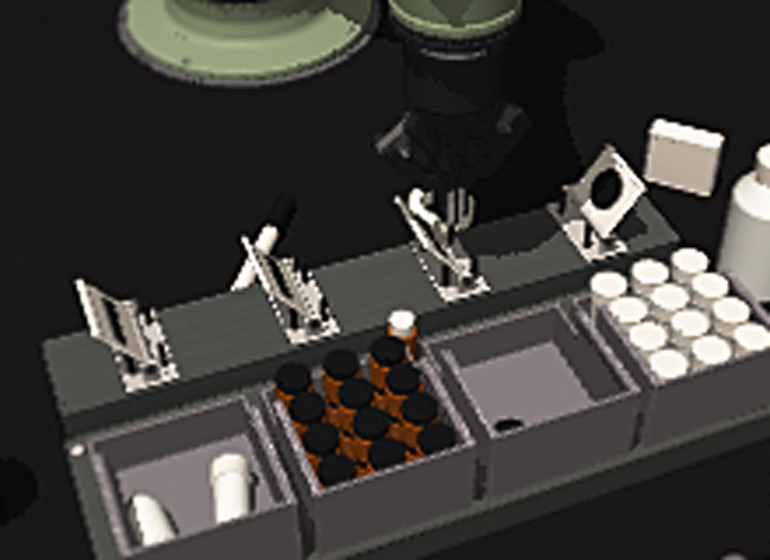

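The tag (crop pixel 430,235) has fallen right and shows its bar side; the others are unchanged. Retreat, lift, and cross to the far side of the third tag.

>>> {"fn": "apply_moves", "kwargs": {"plan": [[0,[0,1.5,0],[0,0,0]],[0,[0,1.5,1],[0,0,0]],[0,[0,0,4],[0,0,0]],[0,[0,0,4],[0,0,0]],[0,[0,-4.6,0],[0,0,0]],[0,[0,-4.6,0],[0,0,0]],[0,[0.3,-4.7,0],[0,0,0]],[0,[0.3,-4.7,0],[0,0,0]],[0,[0,-4.7,0],[0,0,0]],[0,[0,0,0],[0,0,0]]]}}

```text
t: 5.95
tcp_pos: [515.6, -160.1, 201.9]
tool_rot: [0.001, 0.692, 0.722, -0.0]
contact_force: [0.4, 0.5, 0.5]
grip_width: 0.001
```

>>> {"fn": "apply_moves", "kwargs": {"plan": [[0,[0,0,0],[0,0,0]],[0,[0,0,-3],[0,0,0]],[0,[0,0,-3],[0,0,0]],[0,[0,0,-3],[0,0,0]],[0,[0,0,0],[0,0,0]],[0,[0,0,0],[0,0,0]]]}}

```text
t: 6.7
tcp_pos: [516.3, -157.0, 112.4]
tool_rot: [0.0, 0.69, 0.724, 0.0]
contact_force: [0.6, 0.3, 0.0]
grip_width: -0.001
```

>>> {"fn": "apply_moves", "kwargs": {"plan": [[0,[0,0.7,0],[0,0,0]],[0,[0,0.7,0],[0,0,0]],[0,[0,0.7,0],[0,0,0]],[0,[0,0.7,0],[0,0,0]],[0,[0,0.7,0],[0,0,0]],[0,[0,0.7,0],[0,0,0]],[0,[0,0.7,0],[0,0,0]],[0,[0,0.7,0],[0,0,0]],[0,[0,0.6,0],[0,0,0]],[0,[0,0.6,0],[0,0,0]]]}}

```text
t: 7.95
tcp_pos: [515.6, -89.4, 111.3]
tool_rot: [0.0, 0.69, 0.724, -0.0]
contact_force: [-0.2, 0.1, -0.5]
grip_width: 0.001
```

>>> {"fn": "apply_moves", "kwargs": {"plan": [[0,[0,0,0],[0,0,0]],[0,[0,0,0],[0,0,0]]]}}

```text
t: 8.2
tcp_pos: [515.6, -89.9, 111.3]
tool_rot: [0.0, 0.69, 0.724, -0.0]
contact_force: [0.2, -0.2, 0.3]
grip_width: 0.003
```

```bash
python3 - <<'E'
from h import *
a=imaging.capture("scene")[0][100:260,130:350,::-1]
cv2.imwrite("pics/c.png",cv2.resize(a,None,fx=3.5,fy=3.5,interpolation=2))
E
```

```text
(no output)
```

View pics/c.png

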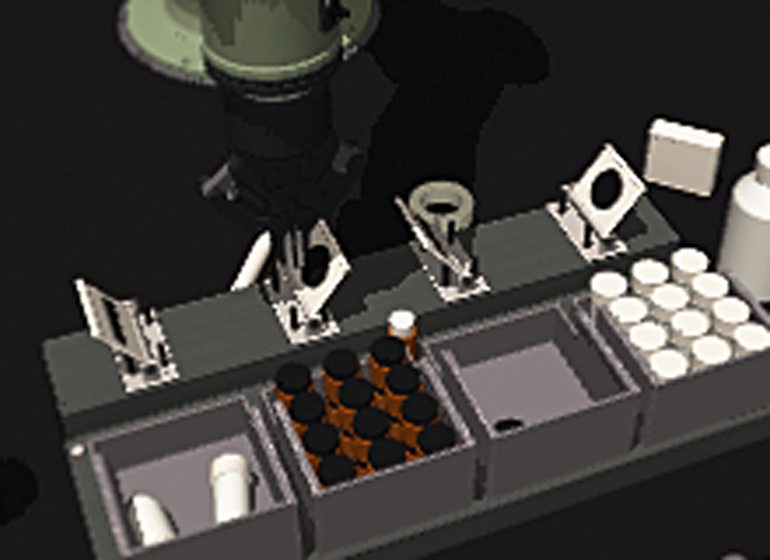

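The third tag (crop pixel 320,270) now leans left and shows its round mark. Retreat and check.

>>> {"fn": "apply_moves", "kwargs": {"plan": [[0,[0,-1.5,0],[0,0,0]],[0,[0,-1.5,1],[0,0,0]],[0,[0,0,4],[0,0,0]],[0,[0,0,5],[0,0,0]],[0,[0,0,5],[0,0,0]],[0,[-3,-4,0],[0,0,0]],[0,[-3,-5,0],[0,0,0]],[0,[-3,-5,0],[0,0,0]],[0,[0,-5,0],[0,0,0]],[0,[0,0,0],[0,0,0]]]}}

```text
t: 9.5
tcp_pos: [423.8, -314.2, 262.0]
tool_rot: [0.001, 0.692, 0.722, -0.001]
contact_force: [-0.4, 0.8, 0.7]
grip_width: 0.007
```

```bash
python3 - <<'E'
from h import *
a=imaging.capture("top")[0][100:270,130:440,::-1]
b=imaging.capture("scene")[0][100:260,130:350,::-1]
cv2.imwrite("pics/d.png",np.vstack([cv2.resize(a,(550,300),interpolation=2),cv2.resize(b,(550,300),interpolation=2)]))
E
```

```text
(no output)
```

View pics/d.png

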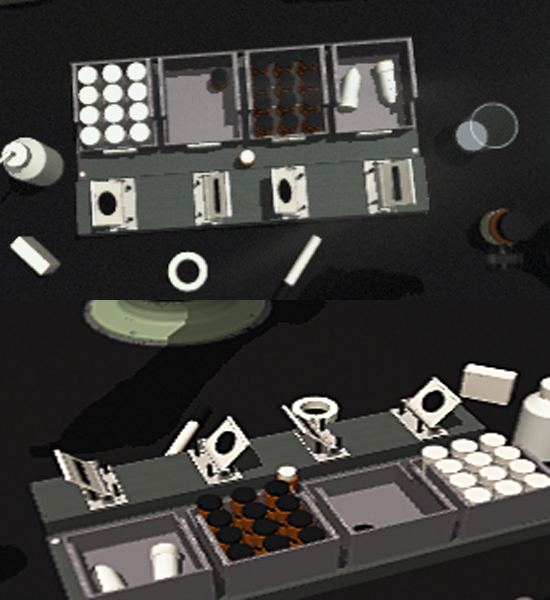

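From the left in the top view, the tags read round (108,205), bar (215,195), round (288,190) and bar (392,185). These match tubes, one, jars and few, and the bystanders are where they were. The arm hangs free at 262 mm.

```bash
python3 -c "
from rig import order;print(order.sign_off())"
```

```text
the job is handed in; nothing more can be done
None
```

I flipped the two wrong tags with the closed fingertips and handed the job in at about 9.6 s of the 40 s. The tag in front of the single-jar bin now leans right and shows its bar. The tag in front of the jars bin now leans left and shows its round mark.

- **Tags:** the last top and scene pictures show, from left to right, tubes round, single jar bar, jars round and few bar.
- **Bins and bystanders:** by eye in those pictures, the bins and the bystanders in view had not moved.
- **Contact:** the force readings at the end of each move were about 1 N or less. The arm was clear of everything at the end, with the tool at about 260 mm.
- **Checks:** none failed. The networks' estimates of the tag pivots differed from the depth measurement by several millimetres, so I used the depth values. One early script stopped on a type error before taking any measurement, and I fixed it.

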